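# Press the freshly glued notebook

### The job

The black notebook's cover has just been glued and must dry under pressure. With the fingertips push the notebook, flat on the bed, fully home into the small book press so that its far edge lies square against the brass fence, then stroke the wings of the brass screw round clockwise (seen from above) with a fingertip, again and again, until the platen bears firmly on the notebook and the screw is finger-tight, without forcing it. Only push: pick up and pinch nothing, leave the other things on the table where they are, and finish clear of the press with the notebook still clamped.

Things in the scene. Friction and masses are not known exactly. Their poses are not given: they have to be found in the camera images.
- press: Small book press, fixed on the table (table top z = 0). Origin on the table under the screw axis; x from its open front (robot side) to its back, y left, z up. Wooden bed from x -76 to +90 mm, y +-100 mm, top at z 20 mm, open at front and sides.
- bed_front (a point): middle of the bed's front edge, at the bed's top
- fence_face (a point): middle of the front face of the brass fence across the back of the bed: at x +63.5 mm in the press, 4.5 mm above the bed; the fence is 9 mm high and 170 mm long
- crosshead (a point): middle of the top of the green crosshead, z 90 mm; the crosshead spans x +-20 mm (round boss in its middle +-24 mm), y +-98 mm, z 68 to 90 mm on two 14 mm steel columns at x 0, y +-76 mm; their nuts reach z 107 mm. A brass bush, 30 mm across, reaches z 95 mm under the wings.
- platen: Pressing plate, 110x100x12 mm (x, y, z), wood with grey felt below, level, centred on the screw axis; goes up and down with the screw only and cannot be pushed down by hand. Origin at the centre of its underside, axes as the press. Fully raised the underside is 22 mm above the bed; at the start it hangs 7 to 11 mm above the notebook.
- screw (a joint): Angle of the wing screw, rad, growing clockwise seen from above, 8 mm down a turn: platen underside above bed = 22 mm - 1.27 mm x angle; it meets the notebook near 8.8 rad. At 0 wing_a points to the back (+x). Starts at 0.3 to 3.2. Turns at 0.1 N m (4 N at mid-wing), stays when let go; once on the notebook it soon stiffens: 8 to 10 N square on mid-wing is tight.
- hub (a point): screw axis at mid-height of the wings (127 mm above the table at angle 0; it sinks with the platen). The hub is 25 mm across and ends 8 mm above this point.
- wing_a (a point): middle of one wing, 25 mm from the screw axis. Each wing is an upright round brass ear, 26 mm across and 7 mm thick (13 mm above and below this point), reaching 38 mm from the axis and joined to the hub by a web; the two are alike
- wing_b (a point): middle of the other wing, 25 mm from the axis
- notebook: Black soft-cover notebook, 150x105 mm, 10 mm thick, loose, 0.15 kg. Its origin is the centre of its underside; its own axes lie askew to its edges, so use book for its direction.
- book (a point): centre of the notebook's underside, with x along its 150 mm edges (pointing into the press) and y along its 105 mm edges. It lies flat on the bed, partly under the platen, its near edge overhanging the bed's front by 46 to 61 mm and up to 0.1 rad askew. Fully home this point is at x -12 mm, y about 0 in the press and the near edge still overhangs by 11 mm.
- glue: dark blue glue tube, 38x136x26 mm, lying; bystander, origin under its middle
- wax: yellow wax cake, 38 mm across, 13 mm high; bystander, origin under its middle
- white_spool: white thread spool standing, 35 mm across, 58 mm high; bystander, origin under its middle
- red_spool: red thread spool standing, 28 mm across, 52 mm high; bystander, origin under its middle
- tape: ring of masking tape lying flat, 98 mm across, 25 mm high; bystander, origin under its middle
- pins: round teal pin tin, 70 mm across, 23 mm high; bystander, origin under its middle
- awl: awl with a wooden handle, lying, 15x135x15 mm; bystander, origin under its middle
- blue_beads: flat round blue bead box, 39 mm across, 16 mm high; bystander, origin under its middle
Not all that is in view belongs to the job. What is meant by the notebook is not orange or turquoise, and is the larger of those in its own colour.

How it is judged:
By the outcome, as a careful person would: the job done as asked, in the order asked, and still so for the second after the job is handed in, with the robot touching nothing.
It also fails if it takes over 54 s, if anything falls off the work surface, if the arm or the gripper's body presses on something with over 40 N, if the wrist force passes 120 N, or if a joint passes its speed limit or range.

### The arm

A 7-joint arm with a two-finger parallel gripper is mounted at the origin on a cart in front of the work surface, level with it; the furniture and walls round the work are solid. World frame = base frame: x ahead of the robot, y to its left, z up, the work surface at z = 0. Lengths are in m, angles in rad, forces in N, time in s.
With the tool pointing down it reaches from about 0.425 to 0.825 m from the base axis. Payload 3.6 kg.
Tool frame: the origin (TCP) lies between the finger pads; the fingertips stand 25 mm ahead of it and the grasp point (between the pads) lies 6 mm ahead of it; z points along the fingers, y is the line along which they close (so a half turn about z gives the same grasp; the last joint's range is limited). The gripper opens to 93 mm and grips with 3 to 60 N. Pads are 15 mm wide; open, the fingers measure 128 mm over their backs; the gripper's body (75 mm by 188 mm) begins 65 mm behind the grasp point.
Start: joints at [-1.323, 0.615, -0.013, 1.423, 0.008, 1.103, -0.04], TCP at [0.176, 0.626, 0.244] pointing down, gripper open.
Joint ranges: [-3.12, 3.12], [-0.3, 2.06], [-1.34, 1.32], [0.26, 2.42], [-1.36, 4.5], [0.01, 1.98], [-2.84, 2.84]. Speed limits (rad/s): [2.79, 2.79, 3.14, 3.14, 3.14, 3.14, 3.14].

### API

Orientations are given as a unit quaternion [w, x, y, z].
In Python, from station import r, optics, order gives the robot as it stands.
- The arm moves only by the tool drive_tool, never from a script. Its argument "moves" is a list of rows, each an object of numbers: "x", "y", "z": the shift along the tool's x, y, z in mm; "ax", "ay", "az": the turn, a rotation vector about the tool's x, y, z in degrees; "jaw": the closure, from 0 (fully open) to 1 (shut). In form: [{"x": .., "y": .., "z": .., "ax": .., "ay": .., "az": .., "jaw": ..}, ...]. A call has 1 to 20 rows; each row is the pose to reach, as a shift and turn from the pose commanded when the call began, along the tool's axes at that moment; what a row does not reach only later rows make up. A row lasts 1/10 s, in which the tool goes at most 50 mm and 8.59 degrees, less where a joint would pass 70% of its speed; a pose out of reach is approached as far as the arm can. A call with a gripper value outside its range is refused whole. The fingers move at their own pace and stop on an object; "newtons" is the grip in N (left out, the last holds). Time passes only in rows, so rows that repeat a pose let the fingers close. It gives the time, the measured TCP pose, the force, the opening and the grip force at its end, in the units of the state.
- r.get_state(): the state, without advancing time (a new reading comes with each control period).
- optics.grab_frame(name): name is "scene" or "top" or "wrist"; returns the picture (480x640x3 uint8, red, green, blue); there is no depth.
- optics.get_calibration(name): a dict with "fx", "fy", "cx", "cy" (pixels), "dist" ([k1, k2, p1, p2, k3] as OpenCV has them; the pictures are not rectified), "T" (4x4, takes a point from camera to world coordinates). Camera axes: x right, y down, z forward; pixel columns grow to the right and rows downward; lengths in m; the calibration is good to about 2 mm. A picture is of the moment at which its call begins: read the wrist's pose just before it. get_calibration takes no time and is no camera call; for the wrist camera it gives the pose at the moment of the call.
- order.finish_job(): hands the job in; it is judged then, once.
The state is a dict: "time_s": time; "q": joint angles; "qvel": joint speeds; "tau": joint torques, N m; "position": TCP position; "tool_rot": TCP orientation; "contact_force": force on the tool from outside, world axes, zero at the start; "wrist_torque": the same for the moment, N m; "gripper_width": finger opening in m; "gripper_force": force on a finger pad.
Only numpy, scipy, OpenCV 4.12 (cv2) and the standard library are available. Lean on these libraries where they do the work, as an engineer would, in place of code of your own. Each camera call takes 0.05 s, during which the arm holds its last target. There are 200 camera calls.

## Working session

There is one attempt and no reset: what is moved stays moved. The work goes in short steps, Python scripts to look and compute and a tool call to move; the robot and the scene stay as the last step left them, time stands still between calls to the robot, and variables do not carry over. Pictures are saved under pics/ and viewed, at most 10 in all, crops included, and the job is handed in when it is done.

Besides the shell and the picture viewer there is one more tool, called after "Emit:" by a JSON object that holds its "name" and its "arguments". drive_tool: Moves the arm, as the interface text tells. Its arguments: {"type":"object","properties":{"moves":{"type":"array"},"newtons":{"type":"number"}},"required":["moves"]}

```bash
mkdir -p pics; ls; cat > h.py <<'E'
import numpy as np, cv2
from station import r, optics, order
def shot(n,f):
    c=optics.get_calibration(n); im=optics.grab_frame(n)
    cv2.imwrite('pics/'+f,im[...,::-1]); return im,c
def K(c): return np.array([[c['fx'],0,c['cx']],[0,c['fy'],c['cy']],[0,0,1.]])
def ray(c,uv):
    p=cv2.undistortPoints(np.array([[uv]],float),K(c),np.array(c['dist']))[0,0]
    T=np.array(c['T']); return T[:3,3],T[:3,:3]@np.array([p[0],p[1],1])
def onz(c,uv,z):
    o,d=ray(c,uv); return o+d*(z-o[2])/d[2]
def proj(c,P):
    T=np.linalg.inv(np.array(c['T'])); rv=cv2.Rodrigues(T[:3,:3])[0]
    return cv2.projectPoints(np.array(P,float).reshape(-1,1,3),rv,T[:3,3],K(c),np.array(c['dist']))[0][:,0]
def tri(obs):
    A=0;b=0
    for c,uv in obs:
        o,d=ray(c,uv); d/=np.linalg.norm(d); M=np.eye(3)-np.outer(d,d); A=A+M; b=b+M@o
    return np.linalg.solve(A,b)
E
python3 - <<'E'
from h import *
np.set_printoptions(precision=4,suppress=True)
for n in('scene','top'):
    im,c=shot(n,n+'0.png'); print(n,np.array(c['T']),c['fx'])
s=r.get_state();print({k:s[k] for k in('time_s','position','tool_rot','contact_force','gripper_width')})
E
```

```text
pics
scene [[-0.6154 -0.4825  0.6234 -0.4113]
 [-0.7882  0.3816 -0.4828  0.7197]
 [-0.005  -0.7884 -0.6151  1.0411]
 [ 0.      0.      0.      1.    ]] 530.0818312128376
top [[-0.0154 -0.9946  0.1027  0.4414]
 [-0.9998  0.0138 -0.0167 -0.0126]
 [ 0.0152 -0.1029 -0.9946  1.1856]
 [ 0.      0.      0.      1.    ]] 461.1381638631393
{'time_s': 0.1, 'position': array([0.1762, 0.625 , 0.2426]), 'tool_rot': array([-0.0001,  0.137 ,  0.9906, -0.0011]), 'contact_force': array([-0.3559, -0.2078, -1.0187]), 'gripper_width': 0.0928793664972344}
```

View pics/scene0.png

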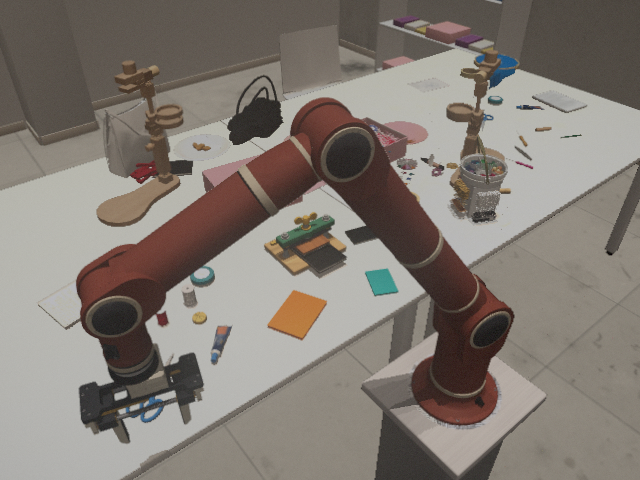

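View pics/top0.png

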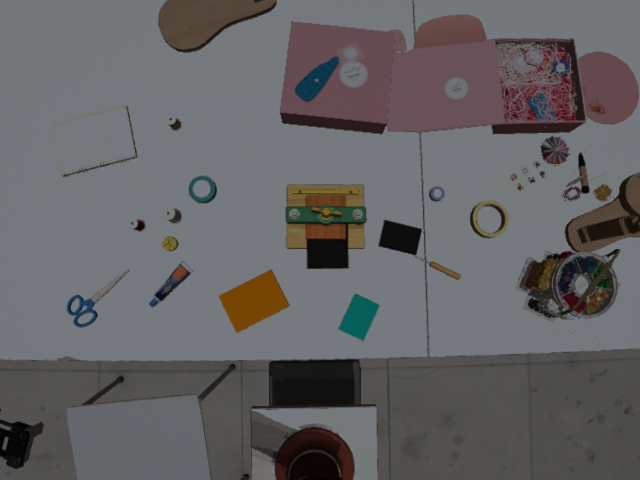

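Candidates for the notebook: black in the press (top 327,250), a smaller black pad (400,237), orange (254,300) and turquoise (359,317). The larger black one, in the press, fits the description. I'll confirm it in an enlarged crop.

```bash
python3 - <<'E'
from h import *
a=cv2.imread('pics/top0.png')[170:290,270:430]
cv2.imwrite('pics/c1.png',cv2.resize(cv2.convertScaleAbs(a,alpha=1.5,beta=15),None,fx=5,fy=5,interpolation=cv2.INTER_CUBIC))
b=cv2.imread('pics/scene0.png')[195:285,250:390]
cv2.imwrite('pics/c2.png',cv2.resize(b,None,fx=5.6,fy=5.6,interpolation=cv2.INTER_CUBIC))
E
```

```text
(no output)
```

View pics/c1.png

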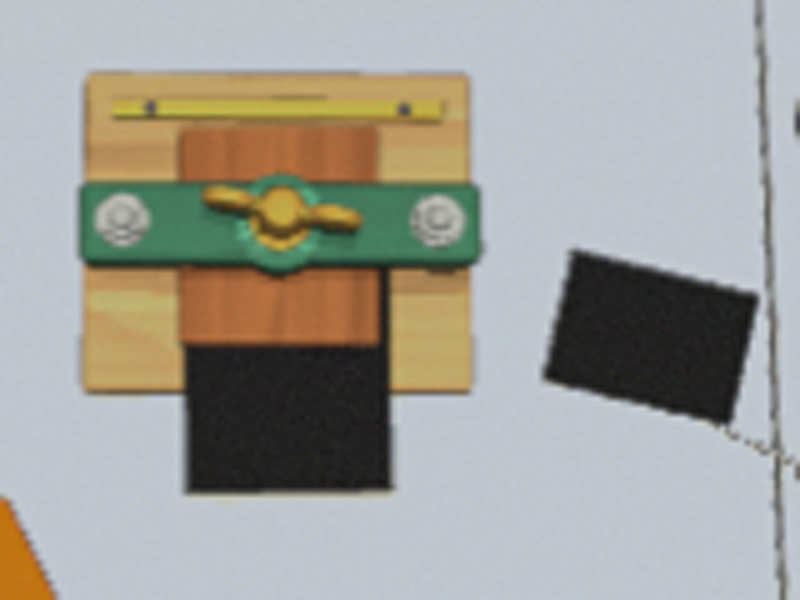

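View pics/c2.png

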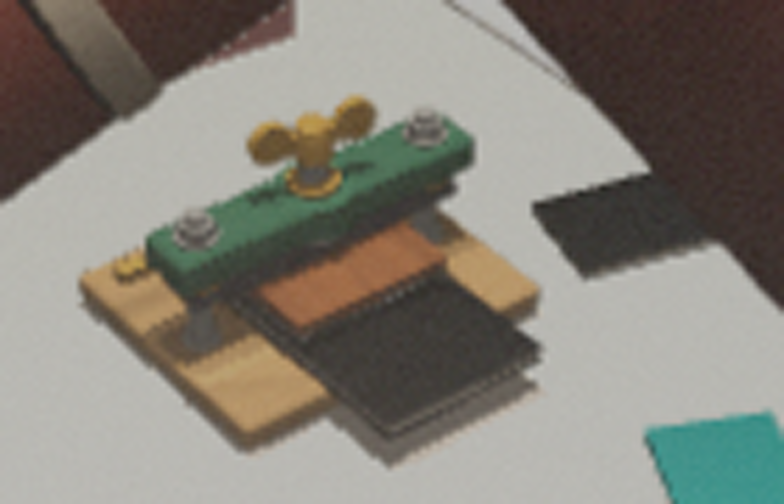

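The notebook is the larger black one in the press: its near edge runs from crop (187,489) to (391,487). The other black pad is smaller and lies outside. Next I fit the press, screw and book poses.

```bash
cat >> h.py <<'E'
def press(x,P):
    c,s=np.cos(x[2]),np.sin(x[2]); P=np.atleast_2d(P)/1000
    return np.c_[x[0]+c*P[:,0]-s*P[:,1], x[1]+s*P[:,0]+c*P[:,1], P[:,2]]
def inv(x,P):
    c,s=np.cos(x[2]),np.sin(x[2]); d=np.array(P)[:2]-x[:2]
    return 1000*np.array([c*d[0]+s*d[1],-s*d[0]+c*d[1]])
E
cat > fit.py <<'E'
from h import *
from scipy.optimize import least_squares
np.set_printoptions(precision=4,suppress=True)
ct=optics.get_calibration('top');cs=optics.get_calibration('scene')
def t(u,v): return np.array([270+(u+.5)/5-.5,170+(v+.5)/5-.5])
def s(u,v): return np.array([250+(u+.5)/5.6-.5,195+(v+.5)/5.6-.5])
T=[((90,100,20),t(86,73)),((90,-100,20),t(470,73)),((-76,-100,20),t(472,390)),((-76,100,20),t(82,390)),
((0,76,105),t(122,217)),((0,-76,105),t(438,217)),((67,85,29),t(112,107)),((67,-85,29),t(444,107))]
S=[((0,76,105),s(197,213)),((0,-76,105),s(427,117)),((90,100,20),s(80,283)),((-76,-100,20),s(540,295))]
def res(x,parts):
    o=[]
    for c,L in parts: o.append((proj(c,press(x,[p for p,_ in L]))-np.array([q for _,q in L])).ravel())
    return np.concatenate(o)
for parts in ([(ct,T)],[(cs,S)],[(ct,T),(cs,S)]):
    f=least_squares(res,[.63,0,0],args=(parts,)); print(f.x, f.fun.reshape(-1,2).round(1).tolist())
x=least_squares(res,[.63,0,0],args=([(ct,T)],)).x
np.save('x.npy',x)
for n,z,q in [('nbL',.03,t(187,489)),('nbR',.03,t(391,487)),('nbR2',.03,t(386,275)),('wL',.127,t(228,198)),('wR',.127,t(337,217)),('hub',.133,t(281,211)),('platenL',.0518,t(181,345)),('platenR',.0518,t(379,345))]:
    P=onz(ct,q,z); print(n,P,inv(x,P))
# two-view heights
print('hub tri',tri([(ct,t(281,211)),(cs,s(315,120))]),'nutR',tri([(ct,t(438,217)),(cs,s(427,117))]),'nbL',tri([(ct,t(187,489)),(cs,s(392,432))]),'nbR',tri([(ct,t(391,487)),(cs,s(540,350))]))
E
python3 fit.py
```

```text
[ 0.6294 -0.0388 -0.0149] [[-0.5, -0.5], [0.1, -0.3], [0.4, 0.2], [-0.3, 0.1], [-0.2, -0.6], [0.6, -0.4], [-0.1, 0.7], [-0.0, 0.9]]
[ 0.6235 -0.0381 -0.025 ] [[-0.2, 1.0], [0.0, 0.1], [-0.6, -0.9], [0.8, -0.5]]
[ 0.6285 -0.0391 -0.0159] [[-0.4, -0.2], [0.3, 0.1], [0.5, 0.6], [-0.2, 0.5], [-0.1, -0.2], [0.7, -0.0], [-0.0, 1.0], [0.1, 1.2], [-0.8, 0.2], [-0.9, -0.8], [-1.3, -1.5], [-0.0, -1.6]]
nbL [0.5037 0.0088 0.03  ] [-126.4      45.7151]
nbR [ 0.5032 -0.0936  0.03  ] [-125.3754  -56.6496]
nbR2 [ 0.6107 -0.0933  0.03  ] [-17.9005 -54.7645]
wL [ 0.6336 -0.0137  0.127 ] [ 3.8621 25.1818]
wR [ 0.624  -0.0643  0.127 ] [ -4.9892 -25.5466]
hub [ 0.6261 -0.0381  0.133 ] [-3.2758  0.6456]
platenL [0.5738 0.0105 0.0518] [-56.285   48.4696]
platenR [ 0.5725 -0.0876  0.0518] [-56.1628 -49.6022]
hub tri [ 0.625  -0.039   0.1348] nutR [ 0.6263 -0.1151  0.1026] nbL [0.5025 0.0072 0.0251] nbR [ 0.5025 -0.0947  0.0278]
```

Emit:
{"name": "drive_tool", "arguments": {"moves": [{"x": -344,"y": -210,"z": 20,"az": -15,"jaw": 0.4},{"x": -344,"y": -210,"z": 20,"az": -15,"jaw": 0.4},{"x": -344,"y": -210,"z": 20,"az": -15,"jaw": 0.4},{"x": -344,"y": -210,"z": 20,"az": -15,"jaw": 0.4},{"x": -344,"y": -210,"z": 20,"az": -15,"jaw": 0.4},{"x": -344,"y": -210,"z": 20,"az": -15,"jaw": 0.4},{"x": -344,"y": -210,"z": 20,"az": -15,"jaw": 0.4},{"x": -464,"y": -565,"z": 40,"az": -15,"jaw": 0.4},{"x": -464,"y": -565,"z": 40,"az": -15,"jaw": 0.4},{"x": -464,"y": -565,"z": 40,"az": -15,"jaw": 0.4},{"x": -464,"y": -565,"z": 40,"az": -15,"jaw": 0.4},{"x": -464,"y": -565,"z": 40,"az": -15,"jaw": 0.4},{"x": -464,"y": -565,"z": 40,"az": -15,"jaw": 0.4},{"x": -464,"y": -565,"z": 40,"az": -15,"jaw": 0.4},{"x": -464,"y": -565,"z": 40,"az": -15,"jaw": 0.4},{"x": -464,"y": -565,"z": 40,"az": -15,"jaw": 0.4},{"x": -464,"y": -565,"z": 40,"az": -15,"jaw": 0.4},{"x": -464,"y": -565,"z": 40,"az": -15,"jaw": 0.4}], "newtons": 40}}

```text
$.moves[0]: bad value
```

```bash
python3 - <<'E'
from h import *
from scipy.spatial.transform import Rotation as Ro
np.set_printoptions(precision=4,suppress=True)
s=r.get_state();q=s['tool_rot'];print(s['time_s'],s['position'],q,s['gripper_width'],s['q']);print(Ro.from_quat([q[1],q[2],q[3],q[0]]).as_matrix())
im,c=shot('wrist','w1.png');print(np.array(c['T']),c['fx']); print(proj(c,press(np.load('x.npy'),[[0,0,127],[0,76,107],[0,-76,107],[-76,0,20]])))
E
```

```text
0.1 [0.1762 0.625  0.2426] [-0.0001  0.137   0.9906 -0.0011] 0.0928793664972344 [-1.3225  0.6158 -0.0126  1.4247  0.0081  1.1034 -0.0404]
[[-0.9625  0.2713 -0.0006]
 [ 0.2713  0.9625 -0.0022]
 [-0.     -0.0023 -1.    ]]
[[ 0.2705  0.9315  0.2431  0.1105]
 [ 0.9627 -0.261  -0.071   0.6426]
 [-0.0026  0.2533 -0.9674  0.3839]
 [ 0.      0.      0.      1.    ]] 409.60691289651476
[[-188.2807  828.8602]
 [ -99.0082  783.9854]
 [-229.63    809.8659]
 [-114.5159  644.991 ]]
```

View pics/w1.png

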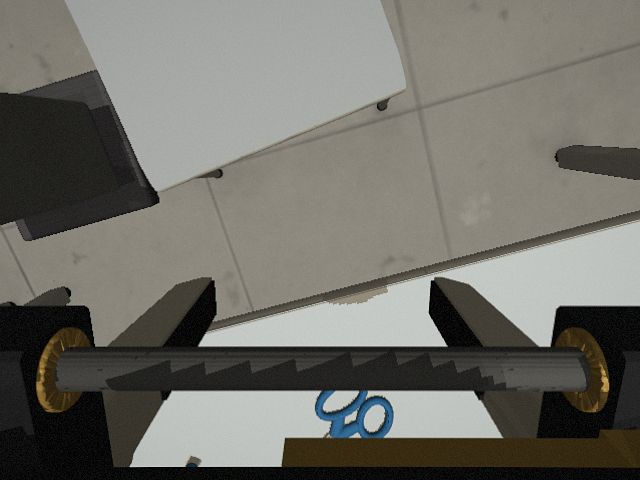

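The wrist camera shows only the floor and the scissors from the start pose. The call was refused, so I'm sending rows with every key.

Emit:
{"name": "drive_tool", "arguments": {"moves": [{"x": -344,"y": -210,"z": 20,"ax": 0,"ay": 0,"az": -15,"jaw": 0.4},{"x": -344,"y": -210,"z": 20,"ax": 0,"ay": 0,"az": -15,"jaw": 0.4},{"x": -344,"y": -210,"z": 20,"ax": 0,"ay": 0,"az": -15,"jaw": 0.4},{"x": -344,"y": -210,"z": 20,"ax": 0,"ay": 0,"az": -15,"jaw": 0.4},{"x": -344,"y": -210,"z": 20,"ax": 0,"ay": 0,"az": -15,"jaw": 0.4},{"x": -344,"y": -210,"z": 20,"ax": 0,"ay": 0,"az": -15,"jaw": 0.4},{"x": -344,"y": -210,"z": 20,"ax": 0,"ay": 0,"az": -15,"jaw": 0.4},{"x": -464,"y": -565,"z": 40,"ax": 0,"ay": 0,"az": -15,"jaw": 0.4},{"x": -464,"y": -565,"z": 40,"ax": 0,"ay": 0,"az": -15,"jaw": 0.4},{"x": -464,"y": -565,"z": 40,"ax": 0,"ay": 0,"az": -15,"jaw": 0.4},{"x": -464,"y": -565,"z": 40,"ax": 0,"ay": 0,"az": -15,"jaw": 0.4},{"x": -464,"y": -565,"z": 40,"ax": 0,"ay": 0,"az": -15,"jaw": 0.4},{"x": -464,"y": -565,"z": 40,"ax": 0,"ay": 0,"az": -15,"jaw": 0.4},{"x": -464,"y": -565,"z": 40,"ax": 0,"ay": 0,"az": -15,"jaw": 0.4},{"x": -464,"y": -565,"z": 40,"ax": 0,"ay": 0,"az": -15,"jaw": 0.4},{"x": -464,"y": -565,"z": 40,"ax": 0,"ay": 0,"az": -15,"jaw": 0.4},{"x": -464,"y": -565,"z": 40,"ax": 0,"ay": 0,"az": -15,"jaw": 0.4},{"x": -464,"y": -565,"z": 40,"ax": 0,"ay": 0,"az": -15,"jaw": 0.4}], "newtons": 40}}

```text
time_s: 1.95
position: [0.4695, -0.0432, 0.2035]
tool_rot: [-0.0, 0.006, 1.0, 0.0]
contact_force: [-0.0, 0.9, -0.2]
gripper_width: 0.0558
gripper_force: 0.0
```

```bash
cat > look.py <<'E'
from h import *
import sys
from scipy.spatial.transform import Rotation as Ro
np.set_printoptions(precision=4,suppress=True)
s=r.get_state();q=s['tool_rot'];print(s['time_s'],s['position'],s['gripper_width'],s['q'],s['contact_force']);print(Ro.from_quat([q[1],q[2],q[3],q[0]]).as_matrix())
im,c=shot('wrist',sys.argv[1]);print(np.array(c['T'])); print(proj(c,press(np.load('x.npy'),[[0,0,127],[0,76,107],[0,-76,107],[-76,0,20]])))
E
python3 look.py w2.png
```

```text
1.95 [ 0.4695 -0.0432  0.2035] 0.055771726106054895 [ 0.057   0.3942 -0.0151  1.9744  0.007   0.7736  1.5961] [-0.0172  0.8844 -0.2014]
[[-0.9999  0.0127 -0.0005]
 [ 0.0127  0.9999  0.0009]
 [ 0.0006  0.0009 -1.    ]]
[[ 0.0119  0.9675  0.2526  0.4011]
 [ 0.9999 -0.0117 -0.0024 -0.0442]
 [ 0.0006  0.2526 -0.9676  0.3449]
 [ 0.      0.      0.      1.    ]]
[[334.5542 491.2661]
 [442.1397 467.2439]
 [225.2371 466.7732]
 [331.794  313.3971]]
```

View pics/w2.png

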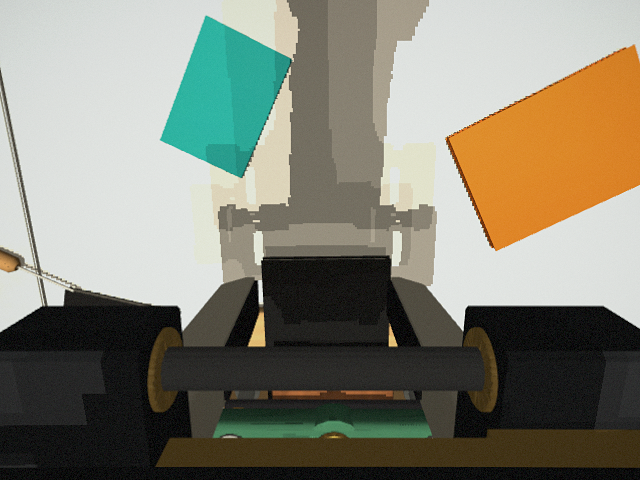

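The notebook's near edge is at (262,257)–(389,256), centred between the two fingertips. I'll lower in front of it and push.

Emit:
{"name": "drive_tool", "arguments": {"moves": [{"x": 0,"y": 0,"z": 50,"ax": 0,"ay": 0,"az": 0,"jaw": 0.4},{"x": 0,"y": 0,"z": 100,"ax": 0,"ay": 0,"az": 0,"jaw": 0.4},{"x": 0,"y": 0,"z": 140,"ax": 0,"ay": 0,"az": 0,"jaw": 0.4},{"x": 0,"y": 0,"z": 163,"ax": 0,"ay": 0,"az": 0,"jaw": 0.4},{"x": -10,"y": 0,"z": 163,"ax": 0,"ay": 0,"az": 0,"jaw": 0.4},{"x": -18,"y": 0,"z": 163,"ax": 0,"ay": 0,"az": 0,"jaw": 0.4},{"x": -23,"y": 0,"z": 163,"ax": 0,"ay": 0,"az": 0,"jaw": 0.4},{"x": -28,"y": 0,"z": 163,"ax": 0,"ay": 0,"az": 0,"jaw": 0.4},{"x": -33,"y": 0,"z": 163,"ax": 0,"ay": 0,"az": 0,"jaw": 0.4},{"x": -38,"y": 0,"z": 163,"ax": 0,"ay": 0,"az": 0,"jaw": 0.4},{"x": -42,"y": 0,"z": 163,"ax": 0,"ay": 0,"az": 0,"jaw": 0.4},{"x": -46,"y": 0,"z": 163,"ax": 0,"ay": 0,"az": 0,"jaw": 0.4},{"x": -50,"y": 0,"z": 163,"ax": 0,"ay": 0,"az": 0,"jaw": 0.4},{"x": -53,"y": 0,"z": 163,"ax": 0,"ay": 0,"az": 0,"jaw": 0.4},{"x": -56,"y": 0,"z": 163,"ax": 0,"ay": 0,"az": 0,"jaw": 0.4},{"x": -58,"y": 0,"z": 163,"ax": 0,"ay": 0,"az": 0,"jaw": 0.4},{"x": -58,"y": 0,"z": 163,"ax": 0,"ay": 0,"az": 0,"jaw": 0.4}]}}

```text
time_s: 3.7
position: [0.5287, -0.0449, 0.0406]
tool_rot: [0.001, 0.006, 1.0, -0.0]
contact_force: [0.0, 0.3, -0.2]
gripper_width: 0.0557
gripper_force: 0.0
```

```bash
python3 - <<'E'
from h import *
np.set_printoptions(precision=4,suppress=True)
s=r.get_state();print(s['time_s'],s['position'],s['contact_force'],s['wrist_torque'])
E
```

```text
3.7 [ 0.5287 -0.0449  0.0406] [ 0.0282  0.2843 -0.2151] [ 0.0388 -0.0059 -0.0004]
```

Emit:
{"name": "drive_tool", "arguments": {"moves": [{"x": -1.5,"y": 0,"z": 0,"ax": 0,"ay": 0,"az": 0,"jaw": 0.4},{"x": -3,"y": 0,"z": 0,"ax": 0,"ay": 0,"az": 0,"jaw": 0.4},{"x": -4.5,"y": 0,"z": 0,"ax": 0,"ay": 0,"az": 0,"jaw": 0.4}]}}

```text
time_s: 4.0
position: [0.5313, -0.0449, 0.0406]
tool_rot: [-0.001, 0.007, 1.0, 0.0]
contact_force: [-3.0, 0.7, 3.3]
gripper_width: 0.0555
gripper_force: 1.9
```

Emit:
{"name": "drive_tool", "arguments": {"moves": [{"x": -1,"y": 0,"z": 0,"ax": 0,"ay": 0,"az": 0,"jaw": 0.4},{"x": -2,"y": 0,"z": 0,"ax": 0,"ay": 0,"az": 0,"jaw": 0.4}]}}

```text
time_s: 4.2
position: [0.5314, -0.0449, 0.0404]
tool_rot: [-0.003, 0.007, 1.0, 0.0]
contact_force: [-7.3, -0.7, 5.0]
gripper_width: 0.0556
gripper_force: 3.4
```

The notebook stopped dead at x=0.531 with the force rising to 7 N, so it is against the fence. That also puts the press at x≈0.6255. Now I retreat, lift, open and turn the tool.

Emit:
{"name": "drive_tool", "arguments": {"moves": [{"x": 10,"y": 0,"z": 0,"ax": 0,"ay": 0,"az": 0,"jaw": 0.4},{"x": 25,"y": 0,"z": 0,"ax": 0,"ay": 0,"az": 0,"jaw": 0.4},{"x": 25,"y": 0,"z": -50,"ax": 0,"ay": 0,"az": 0,"jaw": 0},{"x": 25,"y": 0,"z": -100,"ax": 0,"ay": 0,"az": 0,"jaw": 0},{"x": 25,"y": 0,"z": -150,"ax": 0,"ay": 0,"az": 8,"jaw": 0},{"x": 25,"y": 0,"z": -155,"ax": 0,"ay": 0,"az": 16,"jaw": 0},{"x": 20,"y": 0,"z": -155,"ax": 0,"ay": 0,"az": 24,"jaw": 0},{"x": 10,"y": -5,"z": -155,"ax": 0,"ay": 0,"az": 32,"jaw": 0},{"x": 0,"y": -10,"z": -155,"ax": 0,"ay": 0,"az": 40,"jaw": 0},{"x": -10,"y": -15,"z": -155,"ax": 0,"ay": 0,"az": 48,"jaw": 0},{"x": -20,"y": -20,"z": -155,"ax": 0,"ay": 0,"az": 56,"jaw": 0},{"x": -30,"y": -23,"z": -155,"ax": 0,"ay": 0,"az": 64,"jaw": 0},{"x": -40,"y": -23,"z": -155,"ax": 0,"ay": 0,"az": 72,"jaw": 0},{"x": -50,"y": -23,"z": -155,"ax": 0,"ay": 0,"az": 80,"jaw": 0},{"x": -50,"y": -23,"z": -155,"ax": 0,"ay": 0,"az": 88,"jaw": 0},{"x": -50,"y": -23,"z": -155,"ax": 0,"ay": 0,"az": 89.3,"jaw": 0},{"x": -50,"y": -23,"z": -155,"ax": 0,"ay": 0,"az": 89.3,"jaw": 0},{"x": -50,"y": -23,"z": -155,"ax": 0,"ay": 0,"az": 89.3,"jaw": 0}]}}

```text
time_s: 6.0
position: [0.5839, -0.0686, 0.1958]
tool_rot: [0.0, 0.707, 0.708, 0.0]
contact_force: [0.4, -0.2, 0.3]
gripper_width: 0.0932
gripper_force: 0.0
```

```bash
python3 look.py w3.png; python3 - <<'E'
from h import *
im,c=shot('scene','s3.png'); im2,c=shot('top','t3.png')
w=cv2.imread('pics/w3.png')
a=cv2.resize(cv2.convertScaleAbs(im[180:300,250:390,::-1],alpha=1.2),None,fx=2.85,fy=2.85)
b=cv2.resize(cv2.convertScaleAbs(im2[160:280,260:400,::-1],alpha=1.5),None,fx=2.85,fy=2.85)
l=np.hstack([a,b]); w=cv2.resize(w[150:],(int(640*.7),int(330*.7)))
o=np.zeros((l.shape[0]+w.shape[0],l.shape[1],3),np.uint8); o[:l.shape[0]]=l; o[l.shape[0]:,:w.shape[1]]=w
print(o.shape); cv2.imwrite('pics/m3.png',o)
E
```

```text
6.0 [ 0.5839 -0.0686  0.1958] 0.09320658602405552 [-0.186   0.5977  0.4304  1.6817 -0.298   0.9267  0.3602] [ 0.4466 -0.2384  0.2579]
[[-0.0013  1.      0.0008]
 [ 1.      0.0013 -0.0002]
 [-0.0002  0.0008 -1.    ]]
[[ 1.      0.0018  0.0011  0.5853]
 [ 0.002  -0.9673 -0.2538 -0.0004]
 [ 0.0006  0.2538 -0.9673  0.3371]
 [ 0.      0.      0.      1.    ]]
[[406.7622 206.805 ]
 [409.3046  55.4477]
 [391.6988 322.9851]
 [280.6443 180.0976]]
(572, 798, 3)
```

View pics/m3.png

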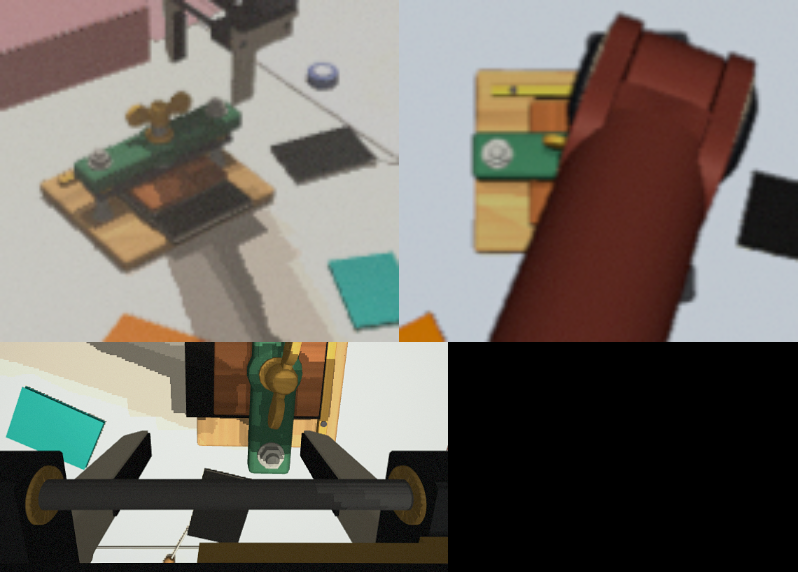

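Wrist view: hub at about (406,200), the screw-side nut at (387,311), the wings pointing to image up-right and down-left. The notebook's near edge is straight at about column 266, parallel to the bed. An enlarged crop will let me refine this.

```bash
python3 - <<'E'
from h import *
w=cv2.imread('pics/w3.png')[130:340,240:520]
w=cv2.convertScaleAbs(w,alpha=1.3,beta=25)
cv2.imwrite('pics/c3.png',cv2.resize(w,None,fx=2.8,fy=2.8,interpolation=cv2.INTER_CUBIC))
E
```

```text
(no output)
```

View pics/c3.png

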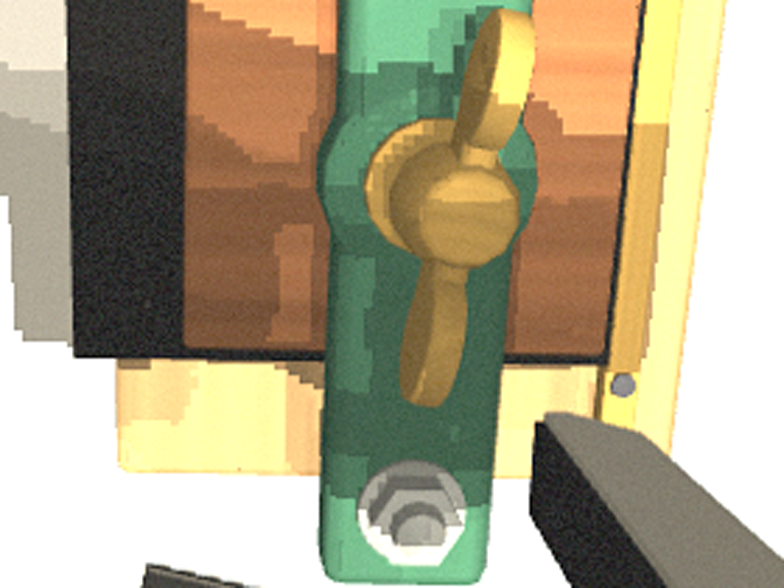

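```bash
python3 - <<'E'
from h import *
from scipy.optimize import least_squares
import pickle
np.set_printoptions(precision=4,suppress=True)
c=optics.get_calibration('wrist')
t=lambda u,v: np.array([240+(u+.5)/2.8-.5,130+(v+.5)/2.8-.5])
L=[((0,0,132.8),t(470,214)),((0,-76,107),t(418,528)),((-76,-100,20),t(118,470)),((-20,-98,90),t(322,577)),((20,-98,90),t(487,577)),((67,-78,29),t(622,385)),((63.5,-52,29),t(613,362))]
f=lambda x:(proj(c,press(x,[p for p,_ in L]))-np.array([q for _,q in L])).ravel()
s=least_squares(f,[.626,-.039,-.015],loss='soft_l1',f_scale=1.); x=s.x; print(x,f(x).reshape(-1,2).round(1).tolist())
np.save('x2.npy',x)
for n,z,q in[('nearL',.03,t(68,0)),('nearR',.03,t(75,355)),('farR',.03,t(608,362)),('far',.03,t(640,20)),('platFR',.0518,t(184,349)),('wa_top',.138,t(425,404)),('wb_top',.138,t(515,12)),('hubtop',.1328,t(470,214))]:
    P=onz(c,q,z);print(n,P,inv(x,P))
E
```

```text
[ 0.6284 -0.0358 -0.0122] [[-0.0, -3.4], [1.9, 0.0], [-0.8, -0.3], [0.2, 1.1], [1.3, 1.9], [-3.0, 11.0], [-1.0, -12.2]]
nearL [ 0.5431 -0.0001  0.03  ] [-85.6626  34.6137]
nearR [ 0.5417 -0.0962  0.03  ] [-85.9466 -61.5281]
farR [ 0.6911 -0.0982  0.03  ] [ 63.5098 -61.6476]
far [ 0.6916 -0.0051  0.03  ] [62.8146 31.4659]
platFR [ 0.5732 -0.0878  0.0518] [-54.5707 -52.6991]
wa_top [ 0.621  -0.0719  0.138 ] [ -6.9157 -36.2688]
wb_top [ 0.6331 -0.0021  0.138 ] [ 4.3093 33.6713]
hubtop [ 0.6285 -0.0375  0.1328] [ 0.1332 -1.7478]
```

```bash
cat > plan.py <<'E'
from h import *
import sys
hub=np.array([.627,-.038]); a0,a1,n,gap=map(float,sys.argv[1:5]); rho=27
p=r.get_state()['position']
for a in np.linspace(a0,a1,int(n)):
    w=a+.013   # press yaw
    u=np.array([np.cos(w),-np.sin(w)]); t=np.array([-np.sin(w),-np.cos(w)])
    h=8.75*abs(t[0])+7.5*abs(t[1])
    c=hub*1000+rho*u-(3.5+h+gap)*t
    tcp=c-[55.3,0]; d=tcp-p[:2]*1000
    print(f"{a:.2f} x {d[1]:.0f} y {d[0]:.0f} z {1000*(p[2]-.134):.0f}")
E
python3 plan.py 1.73 1.73 1 5; python3 plan.py 1.75 4.95 17 0
```

```text
1.73 x 1 y 1 z 62
1.75 x 2 y -4 z 62
1.95 x 0 y -9 z 62
2.15 x -0 y -15 z 62
2.35 x 1 y -21 z 62
2.55 x 4 y -27 z 62
2.75 x 8 y -32 z 62
2.95 x 14 y -36 z 62
3.15 x 20 y -39 z 62
3.35 x 24 y -41 z 62
3.55 x 29 y -42 z 62
3.75 x 35 y -43 z 62
3.95 x 40 y -42 z 62
4.15 x 46 y -39 z 62
4.35 x 51 y -35 z 62
4.55 x 55 y -29 z 62
4.75 x 58 y -23 z 62
4.95 x 60 y -19 z 62
```

Emit:
{"name": "drive_tool", "arguments": {"moves": [{"x": 1,"y": 1,"z": 30,"ax": 0,"ay": 0,"az": 0,"jaw": 0},{"x": 1,"y": 1,"z": 50,"ax": 0,"ay": 0,"az": 0,"jaw": 0},{"x": 1,"y": 1,"z": 62,"ax": 0,"ay": 0,"az": 0,"jaw": 0},{"x": 1,"y": 1,"z": 62,"ax": 0,"ay": 0,"az": 0,"jaw": 0}]}}

```text
time_s: 6.55
position: [0.5838, -0.0674, 0.1321]
tool_rot: [-0.001, 0.707, 0.707, -0.001]
contact_force: [0.0, 0.6, 0.7]
gripper_width: 0.0934
gripper_force: 0.0
```

Emit:
{"name": "drive_tool", "arguments": {"moves": [{"x": 1,"y": -5,"z": 0,"ax": 0,"ay": 0,"az": 0,"jaw": 0},{"x": -1,"y": -10,"z": 0,"ax": 0,"ay": 0,"az": 0,"jaw": 0},{"x": -1,"y": -16,"z": 0,"ax": 0,"ay": 0,"az": 0,"jaw": 0},{"x": 0,"y": -22,"z": 0,"ax": 0,"ay": 0,"az": 0,"jaw": 0}]}}

```text
time_s: 6.95
position: [0.5645, -0.068, 0.1351]
tool_rot: [0.002, 0.707, 0.707, 0.002]
contact_force: [4.3, -0.8, 1.2]
gripper_width: 0.0929
gripper_force: 1.6
```

Emit:
{"name": "drive_tool", "arguments": {"moves": [{"x": 3,"y": -6,"z": 0,"ax": 0,"ay": 0,"az": 0,"jaw": 0},{"x": 7,"y": -11,"z": 0,"ax": 0,"ay": 0,"az": 0,"jaw": 0},{"x": 13,"y": -15,"z": 0,"ax": 0,"ay": 0,"az": 0,"jaw": 0},{"x": 19,"y": -18,"z": 0,"ax": 0,"ay": 0,"az": 0,"jaw": 0},{"x": 23,"y": -20,"z": 0,"ax": 0,"ay": 0,"az": 0,"jaw": 0},{"x": 28,"y": -21,"z": 0,"ax": 0,"ay": 0,"az": 0,"jaw": 0},{"x": 34,"y": -22,"z": 0,"ax": 0,"ay": 0,"az": 0,"jaw": 0},{"x": 39,"y": -21,"z": 0,"ax": 0,"ay": 0,"az": 0,"jaw": 0}]}}

```text
time_s: 7.75
position: [0.5402, -0.0281, 0.1331]
tool_rot: [-0.001, 0.707, 0.707, -0.001]
contact_force: [-0.9, -4.0, 0.1]
gripper_width: 0.0932
gripper_force: 1.5
```

```bash
sed -i "s/^p=.*/p=np.array([.563,-.0676,.1338])/; s/z {.*}\"/\"/" plan.py; python3 plan.py 3.95 8.75 25 0; python3 look.py w4.png
python3 - <<'E'
from h import *
cv2.imwrite('pics/c4.png',cv2.imread('pics/w4.png'))
E
```

```text
3.95 x 39 y -21 
4.15 x 45 y -18 
4.35 x 50 y -14 
4.55 x 54 y -8 
4.75 x 57 y -3 
4.95 x 59 y 2 
5.15 x 60 y 7 
5.35 x 60 y 13 
5.55 x 59 y 19 
5.75 x 55 y 25 
5.95 x 51 y 30 
6.15 x 45 y 34 
6.35 x 39 y 37 
6.55 x 35 y 38 
6.75 x 30 y 39 
6.95 x 24 y 39 
7.15 x 18 y 37 
7.35 x 13 y 34 
7.55 x 8 y 30 
7.75 x 4 y 24 
7.95 x 1 y 19 
8.15 x -0 y 14 
8.35 x -1 y 8 
8.55 x -1 y 3 
8.75 x 1 y -4 
7.75 [ 0.5402 -0.0281  0.1331] 0.0931574947103694 [-0.2454  0.6168  0.3983  1.8728 -0.3455  0.724   0.3486] [-0.8596 -3.9849  0.0853]
[[ 0.001   1.     -0.0039]
 [ 1.     -0.001   0.0003]
 [ 0.0003 -0.0039 -1.    ]]
[[ 1.      0.0008 -0.0039  0.5424]
 [-0.0002 -0.9674 -0.2534  0.0401]
 [-0.004   0.2534 -0.9674  0.2745]
 [ 0.      0.      0.      1.    ]]
[[543.8332 336.4246]
 [546.7513 137.7041]
 [499.3055 457.5154]
 [340.8191 254.286 ]]
```

View pics/w4.png

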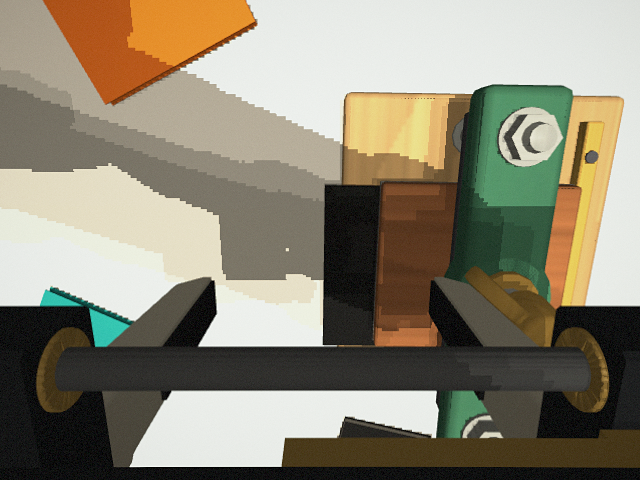

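The fingertip bears on the wing at about (490,290) with 4 N, so the screw is turning. I'll keep going round.

Emit:
{"name": "drive_tool", "arguments": {"moves": [{"x": 6,"y": 3,"z": 0,"ax": 0,"ay": 0,"az": 0,"jaw": 0},{"x": 11,"y": 7,"z": 0,"ax": 0,"ay": 0,"az": 0,"jaw": 0},{"x": 15,"y": 13,"z": 0,"ax": 0,"ay": 0,"az": 0,"jaw": 0},{"x": 18,"y": 18,"z": 0,"ax": 0,"ay": 0,"az": 0,"jaw": 0},{"x": 20,"y": 23,"z": 0,"ax": 0,"ay": 0,"az": 0,"jaw": 0},{"x": 21,"y": 28,"z": 0,"ax": 0,"ay": 0,"az": 0,"jaw": 0},{"x": 21,"y": 34,"z": 0,"ax": 0,"ay": 0,"az": 0,"jaw": 0},{"x": 20,"y": 40,"z": 0,"ax": 0,"ay": 0,"az": 0,"jaw": 0}]}}

```text
time_s: 8.6
position: [0.5802, -0.007, 0.1328]
tool_rot: [-0.003, 0.707, 0.707, -0.001]
contact_force: [-4.4, 1.3, -0.9]
gripper_width: 0.093
gripper_force: 1.8
```

Emit:
{"name": "drive_tool", "arguments": {"moves": [{"x": -4,"y": 6,"z": 0,"ax": 0,"ay": 0,"az": 0,"jaw": 0},{"x": -8,"y": 11,"z": 0,"ax": 0,"ay": 0,"az": 0,"jaw": 0},{"x": -14,"y": 15,"z": 0,"ax": 0,"ay": 0,"az": 0,"jaw": 0},{"x": -20,"y": 18,"z": 0,"ax": 0,"ay": 0,"az": 0,"jaw": 0},{"x": -24,"y": 19,"z": 0,"ax": 0,"ay": 0,"az": 0,"jaw": 0},{"x": -29,"y": 20,"z": 0,"ax": 0,"ay": 0,"az": 0,"jaw": 0},{"x": -35,"y": 20,"z": 0,"ax": 0,"ay": 0,"az": 0,"jaw": 0}]}}

```text
time_s: 9.3
position: [0.6033, -0.043, 0.1341]
tool_rot: [0.001, 0.707, 0.707, 0.001]
contact_force: [-0.2, 4.3, -0.2]
gripper_width: 0.0926
gripper_force: 1.6
```

```bash
python3 look.py w5.png
```

```text
9.3 [ 0.6033 -0.043   0.1341] 0.09258253751386505 [-0.2029  0.6937  0.3964  1.6949 -0.3461  0.8198  0.3498] [-0.1993  4.2601 -0.1775]
[[-0.0007  1.      0.0031]
 [ 1.      0.0007  0.0008]
 [ 0.0008  0.0031 -1.    ]]
[[ 1.      0.0007  0.0033  0.6044]
 [ 0.0015 -0.9675 -0.2529  0.0251]
 [ 0.003   0.2529 -0.9675  0.2755]
 [ 0.      0.      0.      1.    ]]
[[384.9699 300.0967]
 [387.9856  98.7838]
 [370.1747 429.5676]
 [241.5054 231.707 ]]
```

View pics/w5.png

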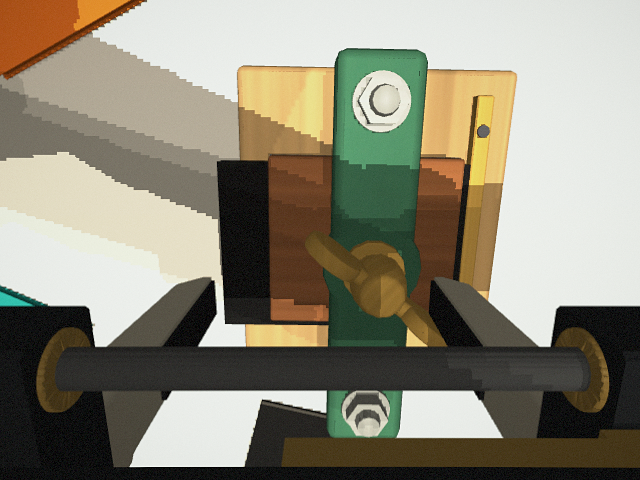

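The screw is at about 6.9 rad (wing at (420,320)), and the notebook is still flush at the fence. I continue.

Emit:
{"name": "drive_tool", "arguments": {"moves": [{"x": -6,"y": -2,"z": 0,"ax": 0,"ay": 0,"az": 0,"jaw": 0},{"x": -11,"y": -5,"z": 0,"ax": 0,"ay": 0,"az": 0,"jaw": 0},{"x": -16,"y": -9,"z": 0,"ax": 0,"ay": 0,"az": 0,"jaw": 0},{"x": -20,"y": -15,"z": 0,"ax": 0,"ay": 0,"az": 0,"jaw": 0},{"x": -23,"y": -20,"z": 0,"ax": 0,"ay": 0,"az": 0,"jaw": 0},{"x": -24,"y": -25,"z": 0,"ax": 0,"ay": 0,"az": 0,"jaw": 0},{"x": -25,"y": -31,"z": 0,"ax": 0,"ay": 0,"az": 0,"jaw": 0}]}}

```text
time_s: 10.05
position: [0.5716, -0.0695, 0.1341]
tool_rot: [0.002, 0.708, 0.707, 0.001]
contact_force: [3.7, 1.4, -0.0]
gripper_width: 0.0925
gripper_force: 1.7
```

```bash
sed -i 's/\.0f/.1f/g' plan.py; python3 plan.py 8.35 9.95 17 0; python3 -c "
from h import *
s=r.get_state();print(s['position'],s['contact_force'])"
```

```text
8.35 x -1.2 y 8.5 
8.45 x -1.1 y 5.5 
8.55 x -0.7 y 2.5 
8.65 x 0.1 y -0.5 
8.75 x 1.3 y -3.5 
8.85 x 2.9 y -6.4 
8.95 x 4.9 y -9.2 
9.05 x 7.3 y -11.7 
9.15 x 10.0 y -14.0 
9.25 x 13.1 y -16.0 
9.35 x 16.4 y -17.5 
9.45 x 19.3 y -18.7 
9.55 x 21.3 y -19.7 
9.65 x 23.5 y -20.6 
9.75 x 25.8 y -21.2 
9.85 x 28.4 y -21.7 
9.95 x 31.1 y -21.9 
[ 0.57163184 -0.06945284  0.13409868] [ 3.65699789  1.37648436 -0.02409195]
```

Emit:
{"name": "drive_tool", "arguments": {"moves": [{"x": 0,"y": -3,"z": 0,"ax": 0,"ay": 0,"az": 0,"jaw": 0},{"x": 0,"y": -6,"z": 0,"ax": 0,"ay": 0,"az": 0,"jaw": 0},{"x": 1,"y": -9,"z": 0,"ax": 0,"ay": 0,"az": 0,"jaw": 0}]}}

```text
time_s: 10.35
position: [0.5619, -0.0685, 0.1339]
tool_rot: [0.001, 0.708, 0.707, -0.0]
contact_force: [4.0, -0.2, 0.3]
gripper_width: 0.0927
gripper_force: 1.5
```

Emit:
{"name": "drive_tool", "arguments": {"moves": [{"x": 1,"y": -3,"z": 0,"ax": 0,"ay": 0,"az": 0,"jaw": 0},{"x": 3,"y": -6,"z": 0,"ax": 0,"ay": 0,"az": 0,"jaw": 0}]}}

```text
time_s: 10.55
position: [0.5557, -0.0653, 0.1338]
tool_rot: [0.001, 0.708, 0.707, -0.0]
contact_force: [4.1, -1.6, -0.1]
gripper_width: 0.0931
gripper_force: 1.9
```

Emit:
{"name": "drive_tool", "arguments": {"moves": [{"x": 2,"y": -3,"z": 0,"ax": 0,"ay": 0,"az": 0,"jaw": 0}]}}

```text
time_s: 10.65
position: [0.5537, -0.0637, 0.1339]
tool_rot: [0.002, 0.708, 0.706, 0.0]
contact_force: [7.0, -2.4, -2.0]
gripper_width: 0.0928
gripper_force: 3.0
```

Force is rising sharply and the torque is now about 0.19 N m, so only small final steps from here.

Emit:
{"name": "drive_tool", "arguments": {"moves": [{"x": 0.5,"y": -0.5,"z": 0,"ax": 0,"ay": 0,"az": 0,"jaw": 0},{"x": 1,"y": -1,"z": 0,"ax": 0,"ay": 0,"az": 0,"jaw": 0},{"x": 1,"y": -1,"z": 0,"ax": 0,"ay": 0,"az": 0,"jaw": 0}]}}

```text
time_s: 10.95
position: [0.5532, -0.0634, 0.1339]
tool_rot: [0.003, 0.708, 0.706, 0.0]
contact_force: [6.9, -3.4, -2.3]
gripper_width: 0.0926
gripper_force: 2.9
```

```bash
cat > tq.py <<'E'
from h import *
s=r.get_state();F=-s['contact_force'];p=s['position'][:2]*1000+[55.3-8.75,7.5]-[627,-38]
print(s['time_s'],s['position'],F,p,'torque cw',-(p[0]*F[1]-p[1]*F[0])/1000,'wing',np.arctan2(-p[1],p[0])+6.283-.013, s['wrist_torque'])
E
python3 tq.py
```

```text
10.95 [ 0.55322747 -0.06341103  0.13388455] [-6.91902258  3.41671173  2.26561881] [-27.22252658 -17.9110252 ] torque cw 0.21693831356748602 wing 8.829649894121847 [-0.78532094 -1.29765403 -0.19103804]
```

Emit:
{"name": "drive_tool", "arguments": {"moves": [{"x": 0.5,"y": -0.3,"z": 0,"ax": 0,"ay": 0,"az": 0,"jaw": 0},{"x": 1,"y": -0.6,"z": 0,"ax": 0,"ay": 0,"az": 0,"jaw": 0},{"x": 1,"y": -0.6,"z": 0,"ax": 0,"ay": 0,"az": 0,"jaw": 0}]}}

```text
time_s: 11.25
position: [0.5529, -0.0629, 0.1339]
tool_rot: [0.003, 0.708, 0.706, 0.0]
contact_force: [7.3, -3.9, -3.5]
gripper_width: 0.0928
gripper_force: 3.2
```

```bash
python3 tq.py
```

```text
11.25 [ 0.55288639 -0.06285786  0.13386965] [-7.34837759  3.87078305  3.49309868] [-27.56361274 -17.3578619 ] torque cw 0.23424488833585627 wing 8.849593294067178 [-0.91687316 -1.41420401 -0.28128955]
```

Emit:
{"name": "drive_tool", "arguments": {"moves": [{"x": 0.5,"y": -0.3,"z": 0,"ax": 0,"ay": 0,"az": 0,"jaw": 0},{"x": 1,"y": -0.6,"z": 0,"ax": 0,"ay": 0,"az": 0,"jaw": 0},{"x": 1,"y": -0.6,"z": 0,"ax": 0,"ay": 0,"az": 0,"jaw": 0}]}}

```text
time_s: 11.55
position: [0.5525, -0.0623, 0.1339]
tool_rot: [0.003, 0.708, 0.706, 0.0]
contact_force: [7.2, -3.8, -4.0]
gripper_width: 0.093
gripper_force: 3.5
```

```bash
python3 tq.py
```

```text
11.55 [ 0.55252203 -0.06225419  0.1338732 ] [-7.19052782  3.8011662   4.02315501] [-27.92796531 -16.75418788] torque cw 0.22663029183747785 wing 8.871241380585245 [-1.06825944 -1.42257723 -0.24710922]
```

To be sure, I'll re-stroke once with the finger face square on mid-wing, which gives a clean force reading.

Emit:
{"name": "drive_tool", "arguments": {"moves": [{"x": -5,"y": 3,"z": 0,"ax": 0,"ay": 0,"az": 0,"jaw": 0},{"x": -8,"y": 5,"z": 0,"ax": 0,"ay": 0,"az": 0,"jaw": 0},{"x": -8,"y": 5,"z": -30,"ax": 0,"ay": 0,"az": 0,"jaw": 0},{"x": -8,"y": 5,"z": -45,"ax": 0,"ay": 0,"az": -8,"jaw": 0},{"x": -20,"y": 10,"z": -45,"ax": 0,"ay": 0,"az": -16,"jaw": 0},{"x": -30,"y": 14,"z": -45,"ax": 0,"ay": 0,"az": -24,"jaw": 0},{"x": -34.5,"y": 16.5,"z": -45,"ax": 0,"ay": 0,"az": -32,"jaw": 0},{"x": -34.5,"y": 16.5,"z": -45,"ax": 0,"ay": 0,"az": -32,"jaw": 0},{"x": -34.5,"y": 16.5,"z": -20,"ax": 0,"ay": 0,"az": -32,"jaw": 0},{"x": -34.5,"y": 16.5,"z": 0,"ax": 0,"ay": 0,"az": -32,"jaw": 0},{"x": -34.5,"y": 16.5,"z": 0,"ax": 0,"ay": 0,"az": -32,"jaw": 0}]}}

```text
time_s: 12.65
position: [0.5638, -0.0926, 0.1307]
tool_rot: [-0.005, 0.486, 0.874, -0.001]
contact_force: [-0.9, -0.8, -0.9]
gripper_width: 0.0929
gripper_force: 0.0
```

Emit:
{"name": "drive_tool", "arguments": {"moves": [{"x": 2,"y": 0,"z": 0,"ax": 0,"ay": 0,"az": 0,"jaw": 0},{"x": 4,"y": 0,"z": 0,"ax": 0,"ay": 0,"az": 0,"jaw": 0},{"x": 6,"y": 0,"z": 0,"ax": 0,"ay": 0,"az": 0,"jaw": 0},{"x": 6,"y": 0,"z": 0,"ax": 0,"ay": 0,"az": 0,"jaw": 0}]}}

```text
time_s: 13.05
position: [0.5648, -0.0895, 0.1346]
tool_rot: [0.002, 0.485, 0.874, 0.0]
contact_force: [1.1, -1.5, -0.0]
gripper_width: 0.093
gripper_force: 0.8
```

Emit:
{"name": "drive_tool", "arguments": {"moves": [{"x": 1,"y": 0,"z": 0,"ax": 0,"ay": 0,"az": 0,"jaw": 0},{"x": 2,"y": 0,"z": 0,"ax": 0,"ay": 0,"az": 0,"jaw": 0},{"x": 2,"y": 0,"z": 0,"ax": 0,"ay": 0,"az": 0,"jaw": 0}]}}

```text
time_s: 13.35
position: [0.5646, -0.0893, 0.1346]
tool_rot: [0.003, 0.486, 0.874, -0.0]
contact_force: [2.5, -4.3, 0.3]
gripper_width: 0.0928
gripper_force: 2.5
```

Emit:
{"name": "drive_tool", "arguments": {"moves": [{"x": 0.5,"y": 0,"z": 0,"ax": 0,"ay": 0,"az": 0,"jaw": 0},{"x": 1,"y": 0,"z": 0,"ax": 0,"ay": 0,"az": 0,"jaw": 0},{"x": 1,"y": 0,"z": 0,"ax": 0,"ay": 0,"az": 0,"jaw": 0}]}}

```text
time_s: 13.65
position: [0.5646, -0.0893, 0.1347]
tool_rot: [0.004, 0.487, 0.874, -0.0]
contact_force: [4.3, -4.4, -1.3]
gripper_width: 0.0929
gripper_force: 3.2
```

Emit:
{"name": "drive_tool", "arguments": {"moves": [{"x": 0.5,"y": 0,"z": 0,"ax": 0,"ay": 0,"az": 0,"jaw": 0},{"x": 1,"y": 0,"z": 0,"ax": 0,"ay": 0,"az": 0,"jaw": 0},{"x": 1,"y": 0,"z": 0,"ax": 0,"ay": 0,"az": 0,"jaw": 0}]}}

```text
time_s: 13.95
position: [0.5645, -0.0891, 0.1347]
tool_rot: [0.004, 0.487, 0.873, -0.0]
contact_force: [4.4, -6.6, -1.4]
gripper_width: 0.0932
gripper_force: 3.8
```

Emit:
{"name": "drive_tool", "arguments": {"moves": [{"x": 0.5,"y": 0,"z": 0,"ax": 0,"ay": 0,"az": 0,"jaw": 0},{"x": 1,"y": 0,"z": 0,"ax": 0,"ay": 0,"az": 0,"jaw": 0},{"x": 1,"y": 0,"z": 0,"ax": 0,"ay": 0,"az": 0,"jaw": 0}]}}

```text
time_s: 14.25
position: [0.5644, -0.089, 0.1347]
tool_rot: [0.005, 0.487, 0.873, -0.001]
contact_force: [5.9, -6.9, -2.4]
gripper_width: 0.0929
gripper_force: 4.4
```

Emit:
{"name": "drive_tool", "arguments": {"moves": [{"x": 0.4,"y": 0,"z": 0,"ax": 0,"ay": 0,"az": 0,"jaw": 0},{"x": 0.4,"y": 0,"z": 0,"ax": 0,"ay": 0,"az": 0,"jaw": 0}]}}

```text
time_s: 14.45
position: [0.5643, -0.0889, 0.1347]
tool_rot: [0.005, 0.487, 0.873, -0.001]
contact_force: [6.0, -7.0, -2.4]
gripper_width: 0.0932
gripper_force: 4.6
```

Emit:
{"name": "drive_tool", "arguments": {"moves": [{"x": -5,"y": 0,"z": 0,"ax": 0,"ay": 0,"az": 0,"jaw": 0},{"x": -12,"y": 0,"z": 0,"ax": 0,"ay": 0,"az": 0,"jaw": 0},{"x": -12,"y": 0,"z": -40,"ax": 0,"ay": 0,"az": 0,"jaw": 0},{"x": -12,"y": 0,"z": -80,"ax": 0,"ay": 0,"az": 0,"jaw": 0},{"x": -12,"y": -50,"z": -110,"ax": 0,"ay": 0,"az": 0,"jaw": 0},{"x": -12,"y": -80,"z": -120,"ax": 0,"ay": 0,"az": 0,"jaw": 0},{"x": -12,"y": -80,"z": -120,"ax": 0,"ay": 0,"az": 0,"jaw": 0}]}}

```text
time_s: 15.15
position: [0.4957, -0.1404, 0.256]
tool_rot: [0.0, 0.488, 0.873, -0.001]
contact_force: [-0.0, -1.5, 0.0]
gripper_width: 0.0932
gripper_force: 0.0
```

```bash
python3 - <<'E'
from h import *
np.set_printoptions(precision=4,suppress=True)
im,c=shot('wrist','w6.png'); a,ct=shot('top','t6.png')
x=np.load('x2.npy'); x[0]=.6275;x[1]=-.0375
# notebook near edge / platen in wrist: dark mask in region of the press front
g=im.max(2).astype(int)
for y in(30,15,0,-15,-30):
    P=[[X,y,30] for X in np.arange(-110,-45,1.)]
    uv=proj(c,press(x,P)).round().astype(int); ok=(uv[:,0]>=0)&(uv[:,0]<640)&(uv[:,1]>=0)&(uv[:,1]<480)
    print(y,''.join('#' if o and g[v,u]<60 else '.' if o else '?' for (u,v),o in zip(uv,ok)))
s=r.get_state();print(s['time_s'],s['position'],s['contact_force'])
E
```

```text
30 .......................###################################..#....
15 .......................###################################.......
0 .......................###################################.#.....
-15 .......................####################################......
-30 .......................#####################################.....
15.25 [ 0.4989 -0.1363  0.254 ] [ 0.147  -0.1854 -0.7473]
```

The near edge sits at x ≈ -87 mm for every y sampled, so the notebook is home and square. The screw held 9 N square on mid-wing and the arm is clear. Handing in.

```bash
python3 -c "
from h import *
print(order.finish_job())"
```

```text
the job is handed in; nothing more can be done
None
```

The notebook is pushed home and square against the brass fence, and the screw is finger-tight at about 9 N square on mid-wing. The arm is clear of the press and the job was handed in at about 15 s; the notebook sits roughly 6 mm to the right of centre, and no verdict came back.

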